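Find the rocking nest-box cover and hold it home

TASK

Four nest boxes for an insect hotel stand on the bench under identical drilled covers; one cover rocks on sprung packing hidden beneath it. With the fingertips, press gently near the edge of the covers to find the one that rocks, then press that one down on its middle until it sits fully home and level on its box, and finish while still holding it down there, as for a workmate to pin it. Do not pinch, lift or shift any cover, and leave everything else on the bench where it is.

Things in the scene. Friction and masses are not known exactly. Their poses are not given: they have to be found in the camera images.
- cover_1: round drilled wooden cover of a round nest box, one of four look-alikes: 88 mm across, like a shallow upside-down dish: top panel 10 mm thick, skirt hanging 16 mm down outside the box with 3 mm of play, about 0.15 kg. Origin: centre of the panel's underside; the top face is 10 mm above it; z up, its yaw has no meaning. Its box is 74 mm across, 60 mm tall and fixed to the bench
- cover_2: same sizes and origin as cover_1. The covers' tops lie 70 to 76 mm above the bench: the packing hidden inside makes their heights differ by some mm, so height does not tell which one rocks, and any of the four may be it
- cover_3: same sizes and origin as cover_1. Three covers rest on firm full-width packing, the rocking one on a narrow (14 mm) sprung pad under its middle, level until it is touched
- cover_4: same sizes and origin as cover_1. Pressed with 3 to 5 N some 28 mm from its middle, the rocking cover tips by 0.1 to 0.16 rad and the pressed point drops 3 to 5 mm; a firm one stays level
- packing (a joint): height in m of the sprung pad hidden under the rocking cover (whichever that is): about 0.005 when it is sprung up, 0 when the cover above it is fully home on its box. It takes some 6 to 8 N on the middle of the cover to bring it home, more if pressed off the middle; it springs back up when let go
- cane: bystander: piece of bamboo cane standing upright between the boxes, 22 mm across, 75 mm tall; origin centre of its foot
- pencil: bystander: flat carpenter's pencil lying between the boxes, 163 x 12 x 8 mm along its x; origin under its middle
- chisel: bystander: wood chisel lying between the boxes, 180 mm long along its x, handle 22 mm wide and 18 mm high; origin on the bench under its middle
- mallet: bystander: wooden mallet lying beyond the boxes, head 110 x 70 x 60 mm, handle 26 mm wide, 285 mm long over all along its y, head at -y; origin under the handle, 130 mm from the head's centre
- glue: bystander: white glue bottle with an orange cap, 60 mm across, 150 mm tall, beyond the boxes; origin centre of its foot
- square: bystander: try square lying flat beyond the boxes, dark stock 120 mm, steel blade 170 mm along its x; origin under the stock's centre
- tin: bystander: open steel tin, 76 mm across, 70 mm tall, beyond the boxes; origin centre of its foot
There are look-alikes about, which are no part of the job. Leave any grey look-alike of the cover_3 alone. Leave any red look-alike of the cover_1 alone.

How it is judged:
By the outcome, as a careful person would: the job done as asked, in the order asked, and still so for the second after the job is handed in, while the arm keeps its last pose, push and grip.
It also fails if it takes over 54 s, if anything falls off the work surface, if the arm or the gripper's body presses on something with over 40 N, if the wrist force passes 120 N, or if a joint passes its speed limit or range.

ROBOT

A 6-joint arm with a two-finger parallel gripper is mounted at the origin on the work surface. World frame = base frame: x ahead of the robot, y to its left, z up, the work surface at z = 0. Lengths are in mm, angles in rad, forces in N, time in s.
With the tool pointing down it reaches from about 350 to 975 mm from the base axis. Payload 7.1 kg.
Tool frame: the origin (TCP) lies at the very end of the fingers, on their centre line; the grasp point (between the pads) lies ctrl.hold_point_z behind it (ctrl.hold_point_z is the distance from the TCP to the grasp point, in mm); z points along the fingers, y is the line along which they close (so a half turn about z gives the same grasp; the last joint's range is limited). The gripper opens to 88 mm and grips with 3 to 60 N. Pads are 20 mm wide; open, the fingers measure 115 mm over their backs; the gripper's body (75 mm by 178 mm) begins 61 mm behind the grasp point.
Start: joints at [-1.328, 0.423, 1.63, -0, 1.089, -0.019], TCP at [161.781, -603.682, 222.675] pointing down, gripper open.
Joint ranges: [-3, 3], [-0.9, 2.11], [0.09, 2.58], [-1.31, 4.45], [0.11, 2.69], [-2.54, 2.54]. Speed limits (rad/s): [2.39, 2.39, 3.01, 3.14, 3.14, 3.14].

INTERFACE

Orientations are given as a rotation vector (axis times angle).
In Python, from workcell import ctrl gives the robot as it stands. The module is installed in compiled form; this text tells all that it offers.
- The arm moves only by the shell command python3 -m creep 'ROWS'. ROWS is JSON, a list of rows, each an object with "translation": the shift along the tool's x, y, z in mm, a list of three; "angular": the turn, a rotation vector about the tool's x, y, z in rad, a list of three; "jaw": the opening, from 0 (shut) to 1 (fully open). A call has exactly 8 rows; each row is the pose to reach, as a shift and turn from the pose commanded when the call began, along the tool's axes at that moment; what a row does not reach only later rows make up. A row lasts 1/8 s, in which the tool goes at most 62.5 mm and 10.7 degrees, less where a joint would pass 70% of its speed; a pose out of reach is approached as far as the arm can. A call with a gripper value outside its range is refused whole. The fingers move at their own pace and stop on an object; the grip force is fixed at half the most. Time passes only in rows, so rows that repeat a pose let the fingers close, or fill a call up. It gives the time, the measured TCP pose, the force, the opening and the grip force at its end, in the units of the state.
- ctrl.get_obs(): the state, without advancing time (a new reading comes with each control period).
- ctrl.get_image(name): name is "scene" or "side" or "wrist"; returns the picture (480x640x3 uint8, red, green, blue); there is no depth.
- ctrl.camera_info(name): a dict with "camera_matrix" (3x3 intrinsics, pixels), "world_from_camera" (4x4, takes a point from camera to world coordinates). Camera axes: x right, y up, looking along -z (the intrinsics and any distortion apply to the point x, -y, -z); pixel columns grow to the right and rows downward; lengths in mm; the calibration is good to about 2 mm. The wrist camera is an equidistant fisheye: a pixel r from the principal point sees the ray r / f radians off the axis. A picture is of the moment at which its call begins: read the wrist's pose just before it. camera_info takes no time and is no camera call; for the wrist camera it gives the pose at the moment of the call.
- ctrl.close_job(): hands the job in; it is judged then, once.
Trained networks look in the newest picture that a camera, given by its name, has taken for a name from the list of things; names that differ only in an ending like _2 or _b are one class to them, and where a whole thing is asked for, a point or a joint stands for the part that bears it (a point fixed in the world has none). Each returns a list of dicts, best first, with "score" (0 to 1); they miss things now and then, are a little off and sometimes report something else, mostly with a low value. They report only what shows in the picture. A call takes as long as a camera call. They do not tell look-alikes from the thing itself.
- ctrl.look_for(camera, label): "rect" ([left, top, right, bottom] in pixels, round what is visible of it).
The state is a dict: "t": time; "qpos": joint angles; "qvel": joint speeds; "joint_torque": joint torques, N m; "ee_pos": TCP position; "orientation": TCP orientation; "ft_force": force on the tool from outside, world axes, zero at the start; "moment": the same for the moment, N m; "width": finger opening in mm; "grasp_force": force on a finger pad.
Only numpy, scipy, OpenCV 4.12 (cv2) and the standard library are available. Lean on these libraries where they do the work, as an engineer would, in place of code of your own. Each camera call takes 0.05 s, during which the arm holds its last target. There are 200 camera calls.

## Working session

There is one attempt and no reset: what is moved stays moved. The work goes in short steps, Python scripts to look and compute and a shell command to move; the robot and the scene stay as the last step left them, time stands still between calls to the robot, and variables do not carry over. Pictures are saved under pics/ and viewed, at most 10 in all, crops included, and the job is handed in when it is done.

```bash
mkdir -p pics
cat > h.py <<'E'
import numpy as np, cv2
from workcell import ctrl
from scipy.spatial.transform import Rotation as R
def ray(cam,u,v):
    c=ctrl.camera_info(cam);K=np.array(c["camera_matrix"]);T=np.array(c["world_from_camera"])
    d=np.array([(u-K[0,2])/K[0,0],-(v-K[1,2])/K[1,1],-1.])
    return T[:3,3],T[:3,:3]@d
def at(cam,u,v,z):
    o,d=ray(cam,u,v); return o+d*(z-o[2])/d[2]
def project(cam,p):
    c=ctrl.camera_info(cam);K=np.array(c["camera_matrix"]);T=np.array(c["world_from_camera"])
    q=T[:3,:3].T@(np.array(p)-T[:3,3]); return K[0,0]*q[0]/-q[2]+K[0,2], K[1,1]*-q[1]/-q[2]+K[1,2]
E
python3 - <<'E'
from h import *
np.set_printoptions(precision=1,suppress=True)
o=ctrl.get_obs();print({k:np.round(v,3) for k,v in o.items()},ctrl.hold_point_z)
for cam in("scene","side"):
    im=ctrl.get_image(cam);cv2.imwrite(f"pics/{cam}0.png",im[...,::-1])
    print(cam,np.array(ctrl.camera_info(cam)["world_from_camera"])[:3,3],ctrl.camera_info(cam).keys())
    for r in ctrl.look_for(cam,"cover_1"):
        b=r["rect"];print(np.round(r["score"],2),np.array(b),at(cam,(b[0]+b[2])/2,(b[1]+b[3])/2,65))
E
```

```text
{'t': np.float64(0.0), 'qpos': array([-1.3,  0.4,  1.6,  0. ,  1.1, -0. ]), 'qvel': array([-0., -0.,  0., -0., -0., -0.]), 'joint_torque': array([  0. , -54.5, -27.4,   0.1,   0. ,  -0. ]), 'ee_pos': array([ 161.6, -603.2,  221.9]), 'orientation': array([-3.1, -0.4,  0. ]), 'ft_force': array([ 0.9, -0.4,  0.2]), 'moment': array([-0. ,  0.1, -0. ]), 'grasp_force': np.float64(0.0), 'width': np.float64(87.586)} 18.700000000000003
scene [1237.5 -133.1  674.6] dict_keys(['camera_matrix', 'world_from_camera'])
0.88 [391.7 197.7 432.9 230.6] [503.3 288.5  65. ]
0.8 [344.8 187.2 381.2 211.9] [418.6 206.2  65. ]
0.75 [125.8 253.4 169.4 293.1] [ 525.4 -270.5   65. ]
0.7 [306.4 224.  349.  259.9] [538.7  84.5  65. ]
0.64 [217.7 227.7 259.8 267. ] [501.5 -91.9  65. ]
0.59 [242.2 204.  282.4 237.4] [428. -29.  65.]
side [ 286.5 -755.6  818. ] dict_keys(['camera_matrix', 'world_from_camera'])
0.96 [337.4 339.  391.5 393.6] [ 513.1 -281.    65. ]
0.82 [250.  166.2 288.7 194.6] [481.6 269.6  65. ]
0.75 [296.2 209.9 335.6 245.9] [537.2  74.3  65. ]
0.72 [200.3 199.2 238.2 237.8] [346.1 164.7  65. ]
0.67 [211.1 276.7 260.7 320.9] [338.1 -73.8  65. ]
0.62 [299.4 267.2 344.4 314.1] [ 496.  -100.7   65. ]
```

View pics/scene0.png

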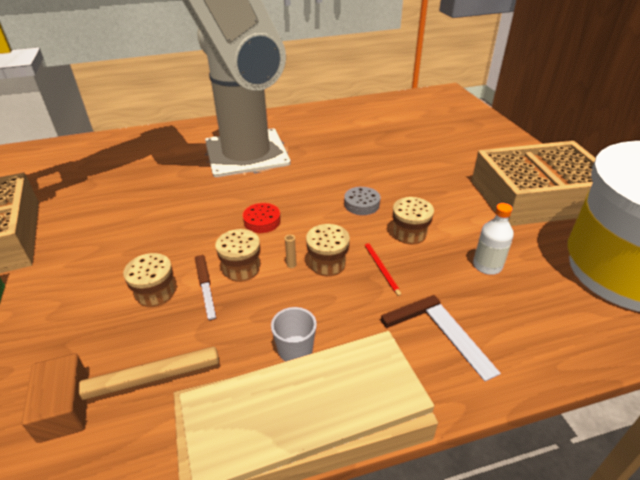

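View pics/side0.png

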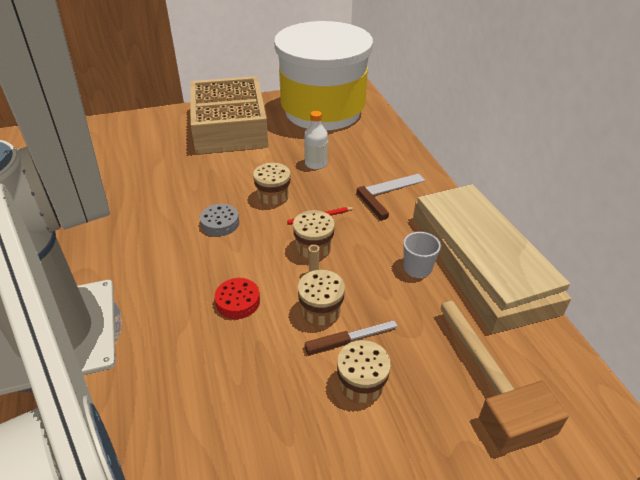

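The scene view shows four wood covers at about (150,268), (238,244), (328,240) and (412,212). The red look-alike is at (262,217) and the grey one at (362,200). The side view shows the same row of four at (363,366), (321,290), (314,228) and (272,180), so I'll fit their positions from both cameras.

Run:
```python
from h import *
from scipy.optimize import least_squares
np.set_printoptions(precision=2,suppress=True)
S=np.array([[125.8,253.4,169.4,293.1],[217.7,227.7,259.8,267],[306.4,224,349,259.9],[391.7,197.7,432.9,230.6]])
D=np.array([[337.4,339,391.5,393.6],[299.4,267.2,344.4,314.1],[296.2,209.9,335.6,245.9],[250,166.2,288.7,194.6]])
ims={c:ctrl.get_image(c) for c in("scene","side")}
cal={c:ctrl.camera_info(c) for c in("scene","side")}
t=np.linspace(0,2*np.pi,48)
def rect(cam,x,y,h,zs):
    P=np.concatenate([np.c_[x+44*np.cos(t),y+44*np.sin(t),np.full(48,h-z)] for z in zs])
    K=np.array(cal[cam]["camera_matrix"]);T=np.array(cal[cam]["world_from_camera"])
    q=(P-T[:3,3])@T[:3,:3]; u=K[0,0]*q[:,0]/-q[:,2]+K[0,2];v=K[1,1]*q[:,1]/q[:,2]+K[1,2]
    return np.array([u.min(),v.min(),u.max(),v.max()])
for a,b in zip(S,D):
    out=[]
    for zs in([0,26],):
        f=lambda p:np.r_[rect("scene",*p,zs)-a,rect("side",*p,zs)-b]
        g=lambda p:f([p[0],p[1],73])
        s=least_squares(g,[500,(a[0]-250)*2,],loss='soft_l1');print(s.x,s.fun)
# others
for n in("glue","cane","tin"):
    for c in("scene","side"):
        r=ctrl.look_for(c,n)
        if r: b=r[0]["rect"];print(n,c,r[0]["score"],at(c,(b[0]+b[2])/2,b[3],0))
o=ctrl.get_obs();M=R.from_rotvec(o["orientation"]).as_matrix();print(M)
out=[]
for c,(x0,y0,x1,y1) in {"scene":(110,180,450,320),"side":(190,150,410,420)}.items():
    out.append(cv2.resize(ims[c][y0:y1,x0:x1,::-1],None,fx=2.3 if c=="scene" else 1.0,fy=2.3 if c=="scene" else 1.0,interpolation=cv2.INTER_CUBIC))
cv2.imwrite("pics/crop.png",out[0])
```

```text
[ 514.87 -275.86] [-6.25 -1.41  0.68  0.24  0.04  0.01  0.08 -0.49]
[496.85 -92.61] [-2.18  1.75  0.8   0.32 -1.73  0.75  0.09 -2.37]
[537.36  83.94] [-0.88  1.26 -0.01  2.79 -2.22 -0.71 -0.28 -0.66]
[489.82 293.01] [-1.05 -1.68 -0.45 -1.5   1.72 -5.04  0.42 -3.15]
glue scene 0.57 [662.12 405.54   0.  ]
glue side 0.66 [627.69 359.85   0.  ]
cane scene 0.89 [522.39   9.34   0.  ]
cane side 0.66 [511.42   7.75   0.  ]
tin scene 0.64 [755.71 -43.08   0.  ]
tin side 0.92 [719.39 -79.33   0.  ]
[[ 0.97  0.26 -0.  ]
 [ 0.26 -0.97 -0.  ]
 [-0.    0.   -1.  ]]
```

View pics/crop.png

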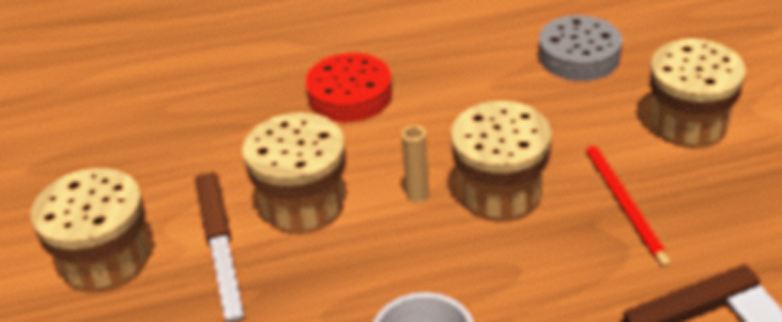

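The crop shows cream covers including their skirts, with darker boxes beneath them. I'll segment the cream colour to refine the positions.

Run:
```python
from h import *
from scipy.optimize import least_squares
np.set_printoptions(precision=2,suppress=True)
C=np.array([[514.87,-275.86],[496.85,-92.61],[537.36,83.94],[489.82,293.01]])
cams=("scene","side")
cal={c:ctrl.camera_info(c) for c in cams}
t=np.linspace(0,2*np.pi,60)
def proj(cam,x,y,h,zs=(0,26)):
    P=np.concatenate([np.c_[x+44*np.cos(t),y+44*np.sin(t),np.full(60,h-z)] for z in zs])
    K=np.array(cal[cam]["camera_matrix"]);T=np.array(cal[cam]["world_from_camera"])
    q=(P-T[:3,3])@T[:3,:3]; return np.c_[K[0,0]*q[:,0]/-q[:,2]+K[0,2],K[1,1]*q[:,1]/q[:,2]+K[1,2]]
rect=lambda p:np.r_[p.min(0),p.max(0)]
ob={}
for cam in cams:
    im=cv2.imread(f"pics/{cam}0.png");hsv=cv2.cvtColor(im,cv2.COLOR_BGR2HSV)
    for i,c in enumerate(C):
        r=rect(proj(cam,*c,73)); u0,v0,u1,v1=(r+[-8,-8,8,8]).astype(int)
        s=hsv[v0:v1,u0:u1]
        if i==0: 
            m=s[s.shape[0]//2-8:,s.shape[1]//2]; print(cam,m[::2].tolist())
        k=((s[...,0]>15)&(s[...,0]<32)&(s[...,2]>120)).astype(np.uint8)
        n,l,st,_=cv2.connectedComponentsWithStats(k);j=1+st[1:,4].argmax();x,y,w,h,_=st[j]
        ob[cam,i]=np.array([u0+x,v0+y,u0+x+w,v0+y+h])-.0
for i,c in enumerate(C):
    f=lambda p:np.r_[[rect(proj(k,*p[:2],73))-ob[k,i] for k in cams]].ravel()
    s=least_squares(f,c,loss='soft_l1');print(i+1,s.x,s.fun)
```

```text
scene [[23, 107, 246], [23, 106, 246], [22, 107, 246], [20, 117, 239], [21, 114, 242], [20, 117, 238], [21, 113, 239], [21, 115, 240], [21, 113, 241], [21, 111, 243], [18, 129, 207], [17, 135, 168], [14, 157, 117], [11, 184, 83], [10, 179, 87], [11, 178, 102], [13, 176, 107], [13, 172, 113], [15, 159, 138]]
side [[19, 90, 217], [19, 92, 214], [19, 90, 210], [19, 88, 217], [19, 87, 222], [18, 104, 164], [19, 98, 184], [19, 84, 224], [20, 87, 224], [19, 89, 218], [19, 91, 213], [19, 93, 197], [19, 92, 199], [19, 93, 202], [19, 104, 130], [17, 110, 107], [12, 163, 61], [8, 136, 62], [15, 133, 100], [17, 120, 125], [17, 120, 123], [17, 118, 123]]
1 [ 515.49 -271.24] [-0.92 -1.27  1.53  5.05 -0.05 -3.21 -0.17  4.56]
2 [497.38 -91.25] [ 1.21  0.49  1.31  7.36 -0.3   8.39 -0.43  4.11]
3 [535.31  86.4 ] [ 0.42  0.48 -0.22  6.79 -0.29 -1.34 -0.93  4.65]
4 [492.73 296.51] [-0.37 -0.55  0.54  5.6  -0.36 -1.83 -0.1   5.36]
```

Run:
```python
from h import *
from scipy.optimize import least_squares
np.set_printoptions(precision=2,suppress=True)
C=np.array([[515,-273],[497,-92],[536,85],[491,295]])
cams=("scene","side")
cal={c:ctrl.camera_info(c) for c in cams}
t=np.linspace(0,2*np.pi,60)
def proj(cam,x,y,h,z):
    P=np.concatenate([np.c_[x+44*np.cos(t),y+44*np.sin(t),np.full(60,h-k)] for k in(0,z)])
    K=np.array(cal[cam]["camera_matrix"]);T=np.array(cal[cam]["world_from_camera"])
    q=(P-T[:3,3])@T[:3,:3]; return np.c_[K[0,0]*q[:,0]/-q[:,2]+K[0,2],K[1,1]*q[:,1]/q[:,2]+K[1,2]]
rect=lambda p:np.r_[p.min(0),p.max(0)]
ob=[]
for i,c in enumerate(C):
    for cam in cams:
        s=cv2.cvtColor(cv2.imread(f"pics/{cam}0.png"),cv2.COLOR_BGR2HSV)
        k=((s[...,0]>15)&(s[...,0]<32)&(s[...,2]>120)&(s[...,1]<150)).astype(np.uint8)
        m=np.zeros_like(k);r=proj(cam,*c,73,14);cv2.fillConvexPoly(m,cv2.convexHull(r.astype(np.int32)),1);m=cv2.dilate(m,np.ones((9,9)))
        n,l,st,_=cv2.connectedComponentsWithStats(k*m);j=1+st[1:,4].argmax();x,y,w,h,_=st[j];ob.append([x,y,x+w,y+h])
ob=np.array(ob)
f=lambda p:np.concatenate([rect(proj(k,p[2*i],p[2*i+1],73,p[8]))-ob[2*i+j] for i in range(4) for j,k in enumerate(cams)])
s=least_squares(f,np.r_[C.ravel(),14],loss='soft_l1');print(s.x[:8].reshape(4,2),s.x[8]);print(s.fun.reshape(8,4))
M=R.from_rotvec(ctrl.get_obs()["orientation"]).as_matrix()
print(M.T@(np.r_[s.x[:2]-[0,28],100]-[161.8,-603.7,222.7]))
```

```text
[[ 515.65 -271.86]
 [ 496.61  -93.58]
 [ 535.27   85.27]
 [ 493.33  294.97]] 10.346678198407401
[[-2.27 -1.16 -0.5  -0.73]
 [ 0.4  -2.95  0.06 -0.57]
 [-0.    0.47  0.42  1.47]
 [-0.37  5.29 -0.42 -0.45]
 [-0.12  0.57 -0.75  1.  ]
 [-0.17 -1.03 -0.78 -0.52]
 [-0.29 -0.29  0.02  0.12]
 [ 0.02 -1.53  0.09  0.33]]
[ 420.43 -201.92  122.69]
```

```bash
python3 -m creep '[{"translation":[50,-30,10],"angular":[0,0,0.13],"jaw":0},{"translation":[100,-60,25],"angular":[0,0,0.262],"jaw":0},{"translation":[150,-89,40],"angular":[0,0,0.262],"jaw":0},{"translation":[200,-118,60],"angular":[0,0,0.262],"jaw":0},{"translation":[250,-148,80],"angular":[0,0,0.262],"jaw":0},{"translation":[300,-177,100],"angular":[0,0,0.262],"jaw":0},{"translation":[350,-207,120],"angular":[0,0,0.262],"jaw":0},{"translation":[400,-236,132],"angular":[0,0,0.262],"jaw":0}]'; python3 -c "
from h import *
o=ctrl.get_obs();print(R.from_rotvec(o['orientation']).as_matrix().round(3),o['width'])
cv2.imwrite('pics/side1.png',cv2.resize(ctrl.get_image('side')[270:470,230:500,::-1],None,fx=2,fy=2))"
```

```text
t: 1.6
ee_pos: [488.0, -270.6, 89.9]
orientation: [-3.141, 0.0, 0.001]
ft_force: [-0.2, 0.4, 0.3]
width: 11.7
grasp_force: 0.0
[[ 1.    -0.    -0.001]
 [-0.    -1.     0.   ]
 [-0.001 -0.    -1.   ]] 11.713172617519362
```

View pics/side1.png

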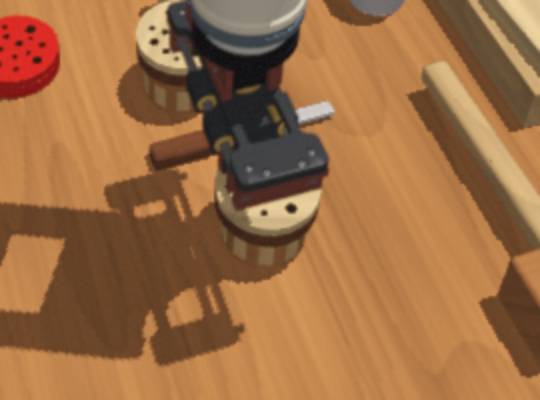

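The fingertips are over cover A's near side at about (275,190) in the crop. I'll press down gently.

```bash
python3 -m creep '[{"translation":[0,0,8],"angular":[0,0,0],"jaw":0},{"translation":[0,0,12],"angular":[0,0,0],"jaw":0},{"translation":[0,0,13],"angular":[0,0,0],"jaw":0},{"translation":[0,0,13.5],"angular":[0,0,0],"jaw":0},{"translation":[0,0,14],"angular":[0,0,0],"jaw":0},{"translation":[0,0,14.5],"angular":[0,0,0],"jaw":0},{"translation":[0,0,15],"angular":[0,0,0],"jaw":0},{"translation":[0,0,15.5],"angular":[0,0,0],"jaw":0}]'
```

```text
t: 2.65
ee_pos: [487.1, -272.2, 75.2]
orientation: [3.142, -0.0, 0.0]
ft_force: [0.5, 0.7, 0.2]
width: 0.3
grasp_force: 0.0
```

```bash
python3 -m creep '[{"translation":[0,0,0.3],"angular":[0,0,0],"jaw":0},{"translation":[0,0,0.6],"angular":[0,0,0],"jaw":0},{"translation":[0,0,0.9],"angular":[0,0,0],"jaw":0},{"translation":[0,0,1.1],"angular":[0,0,0],"jaw":0},{"translation":[0,0,1.3],"angular":[0,0,0],"jaw":0},{"translation":[0,0,1.5],"angular":[0,0,0],"jaw":0},{"translation":[0,0,1.5],"angular":[0,0,0],"jaw":0},{"translation":[0,0,1.5],"angular":[0,0,0],"jaw":0}]'
```

```text
t: 3.65
ee_pos: [487.1, -272.2, 73.7]
orientation: [-3.142, 0.0, -0.0]
ft_force: [0.1, -0.1, 0.4]
width: 0.4
grasp_force: 0.0
```

```bash
python3 -m creep '[{"translation":[0,0,0.3],"angular":[0,0,0],"jaw":0},{"translation":[0,0,0.6],"angular":[0,0,0],"jaw":0},{"translation":[0,0,0.9],"angular":[0,0,0],"jaw":0},{"translation":[0,0,1.1],"angular":[0,0,0],"jaw":0},{"translation":[0,0,1.3],"angular":[0,0,0],"jaw":0},{"translation":[0,0,1.5],"angular":[0,0,0],"jaw":0},{"translation":[0,0,1.5],"angular":[0,0,0],"jaw":0},{"translation":[0,0,1.5],"angular":[0,0,0],"jaw":0}]'
```

```text
t: 4.65
ee_pos: [487.1, -272.2, 72.2]
orientation: [-3.142, 0.0, 0.0]
ft_force: [0.3, 0.2, 0.5]
width: 0.4
grasp_force: 0.0
```

```bash
python3 -m creep '[{"translation":[0,0,0.3],"angular":[0,0,0],"jaw":0},{"translation":[0,0,0.6],"angular":[0,0,0],"jaw":0},{"translation":[0,0,0.9],"angular":[0,0,0],"jaw":0},{"translation":[0,0,1.1],"angular":[0,0,0],"jaw":0},{"translation":[0,0,1.3],"angular":[0,0,0],"jaw":0},{"translation":[0,0,1.5],"angular":[0,0,0],"jaw":0},{"translation":[0,0,1.5],"angular":[0,0,0],"jaw":0},{"translation":[0,0,1.5],"angular":[0,0,0],"jaw":0}]'
```

```text
t: 5.65
ee_pos: [487.0, -272.2, 70.7]
orientation: [-3.142, 0.0, 0.0]
ft_force: [-0.0, -0.9, 0.2]
width: 0.6
grasp_force: 0.0
```

```bash
python3 -m creep '[{"translation":[0,0,0.2],"angular":[0,0,0],"jaw":0},{"translation":[0,0,0.4],"angular":[0,0,0],"jaw":0},{"translation":[0,0,0.6],"angular":[0,0,0],"jaw":0},{"translation":[0,0,0.8],"angular":[0,0,0],"jaw":0},{"translation":[0,0,1],"angular":[0,0,0],"jaw":0},{"translation":[0,0,1.2],"angular":[0,0,0],"jaw":0},{"translation":[0,0,1.2],"angular":[0,0,0],"jaw":0},{"translation":[0,0,1.2],"angular":[0,0,0],"jaw":0}]'; python3 -c "
from h import *
for c,(a,b,e,f) in {'side':(270,470,230,500),'scene':(200,330,80,280)}.items():
  i=ctrl.get_image(c)[a:b,e:f,::-1]; cv2.imwrite('pics/%s2.png'%c,cv2.resize(i,None,fx=2.8,fy=2.8,interpolation=2))"
```

```text
t: 6.65
ee_pos: [487.1, -272.2, 70.3]
orientation: [3.141, -0.0, 0.0]
ft_force: [-3.1, 1.7, 10.5]
width: 0.3
grasp_force: 5.2
```

View pics/scene2.png

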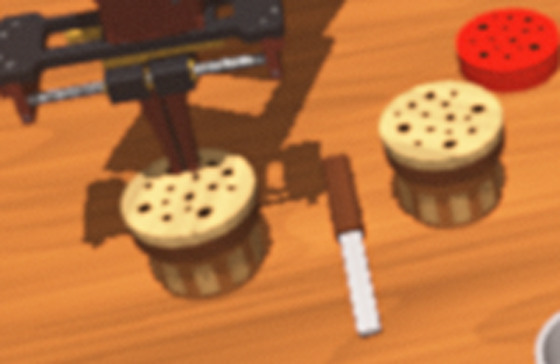

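Cover A is firm: 10 N after well under 1 mm of travel, with contact at about 70.4. The picture shows the cover level. Next is cover B.

```bash
python3 -m creep '[{"translation":[0,0,-18],"angular":[0,0,0],"jaw":0},{"translation":[-5,-50,-22],"angular":[0,0,0],"jaw":0},{"translation":[-10,-100,-22],"angular":[0,0,0],"jaw":0},{"translation":[-15,-150,-22],"angular":[0,0,0],"jaw":0},{"translation":[-18.5,-178.5,-20],"angular":[0,0,0],"jaw":0},{"translation":[-18.5,-178.5,-12],"angular":[0,0,0],"jaw":0},{"translation":[-18.5,-178.5,-6.5],"angular":[0,0,0],"jaw":0},{"translation":[-18.5,-178.5,-6.5],"angular":[0,0,0],"jaw":0}]'
```

```text
t: 7.75
ee_pos: [468.7, -94.6, 75.6]
orientation: [-3.142, 0.002, 0.001]
ft_force: [-0.6, -0.3, 0.5]
width: 0.4
grasp_force: 0.0
```

```bash
python3 -m creep '[{"translation":[0,0,0.3],"angular":[0,0,0],"jaw":0},{"translation":[0,0,0.6],"angular":[0,0,0],"jaw":0},{"translation":[0,0,0.9],"angular":[0,0,0],"jaw":0},{"translation":[0,0,1.0],"angular":[0,0,0],"jaw":0},{"translation":[0,0,1.0],"angular":[0,0,0],"jaw":0},{"translation":[0,0,1.0],"angular":[0,0,0],"jaw":0},{"translation":[0,0,1.0],"angular":[0,0,0],"jaw":0},{"translation":[0,0,1.0],"angular":[0,0,0],"jaw":0}]'
```

```text
t: 8.75
ee_pos: [468.6, -93.7, 75.0]
orientation: [-3.142, 0.0, 0.0]
ft_force: [-1.2, -0.3, -0.3]
width: -0.0
grasp_force: 0.6
```

```bash
python3 -m creep '[{"translation":[0,0,0.3],"angular":[0,0,0],"jaw":0},{"translation":[0,0,0.6],"angular":[0,0,0],"jaw":0},{"translation":[0,0,0.9],"angular":[0,0,0],"jaw":0},{"translation":[0,0,1.0],"angular":[0,0,0],"jaw":0},{"translation":[0,0,1.0],"angular":[0,0,0],"jaw":0},{"translation":[0,0,1.0],"angular":[0,0,0],"jaw":0},{"translation":[0,0,1.0],"angular":[0,0,0],"jaw":0},{"translation":[0,0,1.0],"angular":[0,0,0],"jaw":0}]'
```

```text
t: 9.75
ee_pos: [468.5, -93.7, 74.0]
orientation: [-3.142, 0.0, 0.0]
ft_force: [-3.4, -0.2, 3.6]
width: 0.4
grasp_force: 1.8
```

```bash
python3 -m creep '[{"translation":[0,0,0.2],"angular":[0,0,0],"jaw":0},{"translation":[0,0,0.4],"angular":[0,0,0],"jaw":0},{"translation":[0,0,0.5],"angular":[0,0,0],"jaw":0},{"translation":[0,0,0.6],"angular":[0,0,0],"jaw":0},{"translation":[0,0,0.6],"angular":[0,0,0],"jaw":0},{"translation":[0,0,0.6],"angular":[0,0,0],"jaw":0},{"translation":[0,0,0.6],"angular":[0,0,0],"jaw":0},{"translation":[0,0,0.6],"angular":[0,0,0],"jaw":0}]'
```

```text
t: 10.75
ee_pos: [468.6, -93.7, 73.4]
orientation: [-3.142, 0.0, 0.0]
ft_force: [-4.1, -0.0, 3.5]
width: 0.4
grasp_force: 1.9
```

It gives at constant force, so it looks like the rocker. I'll press a little further to confirm and take a picture.

```bash
python3 -m creep '[{"translation":[0,0,0.3],"angular":[0,0,0],"jaw":0},{"translation":[0,0,0.6],"angular":[0,0,0],"jaw":0},{"translation":[0,0,0.9],"angular":[0,0,0],"jaw":0},{"translation":[0,0,1.2],"angular":[0,0,0],"jaw":0},{"translation":[0,0,1.2],"angular":[0,0,0],"jaw":0},{"translation":[0,0,1.2],"angular":[0,0,0],"jaw":0},{"translation":[0,0,1.2],"angular":[0,0,0],"jaw":0},{"translation":[0,0,1.2],"angular":[0,0,0],"jaw":0}]'; python3 -c "
from h import *
print(ctrl.get_obs()['moment'])
i=ctrl.get_image('scene')[190:310,170:370,::-1]; cv2.imwrite('pics/scene3.png',cv2.resize(i,None,fx=3,fy=3,interpolation=2))"
```

```text
t: 11.75
ee_pos: [468.7, -93.7, 72.2]
orientation: [3.142, -0.0, 0.0]
ft_force: [-4.0, -0.7, 3.6]
width: 0.5
grasp_force: 2.5
[-0.08822546  0.70116169 -0.01334108]
```

View pics/scene3.png

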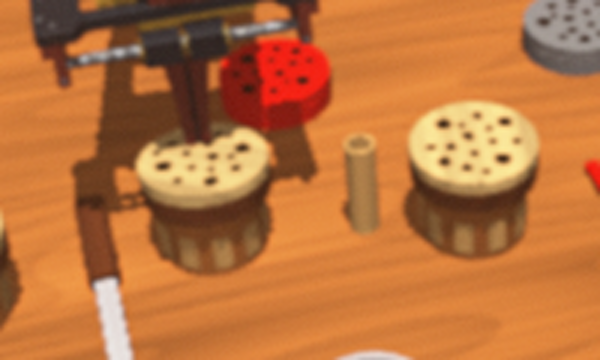

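Confirmed: a 3 mm drop at about 4 N, with the cover visibly tipped at (200,155) in the crop. Cover B is the rocker. I'll lift off and move over its middle.

```bash
python3 -m creep '[{"translation":[0,0,-2],"angular":[0,0,0],"jaw":0},{"translation":[0,0,-6],"angular":[0,0,0],"jaw":0},{"translation":[0,0,-16],"angular":[0,0,0],"jaw":0},{"translation":[14,0,-18],"angular":[0,0,0],"jaw":0},{"translation":[28,0,-14],"angular":[0,0,0],"jaw":0},{"translation":[28,0,-9],"angular":[0,0,0],"jaw":0},{"translation":[28,0,-6],"angular":[0,0,0],"jaw":0},{"translation":[28,0,-6],"angular":[0,0,0],"jaw":0}]'; python3 -c "
from h import *
a=ctrl.get_image('scene')[200:290,190:290,::-1];b=ctrl.get_image('side')[240:330,270:370,::-1]; cv2.imwrite('pics/both4.png',cv2.resize(np.hstack([a,b]),None,fx=4,fy=4,interpolation=2))"
```

```text
t: 12.8
ee_pos: [495.7, -93.5, 77.5]
orientation: [-3.141, 0.0, 0.003]
ft_force: [0.2, -0.4, 0.7]
width: 0.5
grasp_force: 0.0
```

View pics/both4.png

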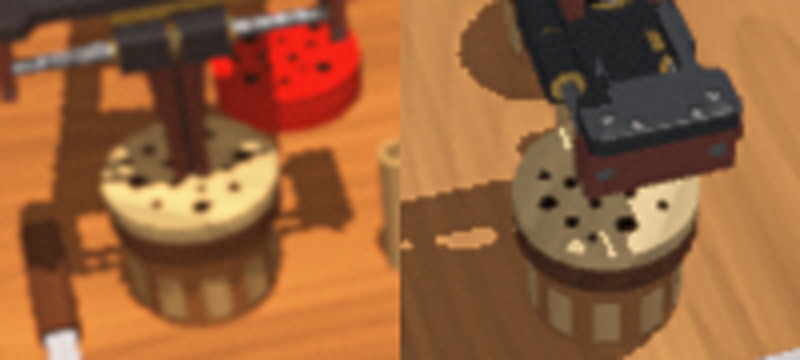

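In the scene view the fingertip sits at (188,172), with the top ellipse centred at about (190,170), so it is on the middle. I'll press down.

```bash
python3 -m creep '[{"translation":[0,0,1],"angular":[0,0,0],"jaw":0},{"translation":[0,0,2],"angular":[0,0,0],"jaw":0},{"translation":[0,0,3],"angular":[0,0,0],"jaw":0},{"translation":[0,0,4],"angular":[0,0,0],"jaw":0},{"translation":[0,0,5],"angular":[0,0,0],"jaw":0},{"translation":[0,0,6],"angular":[0,0,0],"jaw":0},{"translation":[0,0,7],"angular":[0,0,0],"jaw":0},{"translation":[0,0,7],"angular":[0,0,0],"jaw":0}]'
```

```text
t: 13.9
ee_pos: [496.7, -93.7, 71.3]
orientation: [3.142, -0.0, 0.0]
ft_force: [-0.4, -0.2, 6.1]
width: 0.8
grasp_force: 2.9
```

```bash
python3 -m creep '[{"translation":[0,0,0.3],"angular":[0,0,0],"jaw":0},{"translation":[0,0,0.6],"angular":[0,0,0],"jaw":0},{"translation":[0,0,0.9],"angular":[0,0,0],"jaw":0},{"translation":[0,0,1.2],"angular":[0,0,0],"jaw":0},{"translation":[0,0,1.5],"angular":[0,0,0],"jaw":0},{"translation":[0,0,1.7],"angular":[0,0,0],"jaw":0},{"translation":[0,0,1.7],"angular":[0,0,0],"jaw":0},{"translation":[0,0,1.7],"angular":[0,0,0],"jaw":0}]'
```

```text
t: 14.9
ee_pos: [496.7, -93.7, 70.3]
orientation: [3.142, -0.0, 0.0]
ft_force: [-3.3, -0.0, 13.9]
width: 0.1
grasp_force: 7.1
```

```bash
python3 -m creep '[{"translation":[0,0,0.2],"angular":[0,0,0],"jaw":0},{"translation":[0,0,0.3],"angular":[0,0,0],"jaw":0},{"translation":[0,0,0.3],"angular":[0,0,0],"jaw":0},{"translation":[0,0,0.3],"angular":[0,0,0],"jaw":0},{"translation":[0,0,0.3],"angular":[0,0,0],"jaw":0},{"translation":[0,0,0.3],"angular":[0,0,0],"jaw":0},{"translation":[0,0,0.3],"angular":[0,0,0],"jaw":0},{"translation":[0,0,0.3],"angular":[0,0,0],"jaw":0}]'; python3 -c "
from h import *
a=ctrl.get_image('scene')[200:290,190:290,::-1];b=ctrl.get_image('side')[240:330,270:370,::-1]; cv2.imwrite('pics/both5.png',cv2.resize(np.hstack([a,b]),None,fx=4,fy=4,interpolation=2))"
```

```text
t: 15.9
ee_pos: [496.7, -93.7, 70.3]
orientation: [3.142, -0.0, 0.001]
ft_force: [-4.5, 0.9, 16.7]
width: 0.3
grasp_force: 8.8
```

View pics/both5.png

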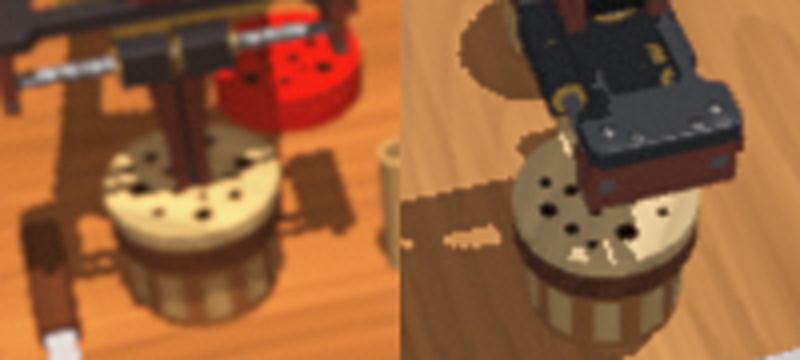

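The cover at (192,190) is level, about 5 mm lower than before, and against a hard stop at 16.7 N with no further travel. I'll hand in.

```bash
python3 -c "
from workcell import ctrl
print(ctrl.close_job())"
```

```text
the job is handed in; nothing more can be done
None
```

I handed the job in at about 16 s with the rocking cover (the second from the right-hand, −y end, at about x 497, y −94 mm) held down on its middle at about 17 N, level and hard against its box; I felt only it and the firm cover at that end, since the rocker's 3 mm drop at about 4 N settled it, and the pictures taken show nothing else on the bench moved.

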